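# Set the soak timer

## Task

The parts on the mat must rest ten minutes before they are measured. Wind the bell timer: twist its knob clockwise past the last (20 minute) mark, then turn it back down to 10 minutes and let go. The timer stands loose: press it gently onto its mat while you twist, never with more than about 25 N, so that the housing does not turn along but stays where it is, square on the mat, and leave the parts beside it alone.

Things in the scene. Friction and masses are not known exactly. Their poses are not given: they have to be found in the camera images.
- timer: Round grey bell timer, 90 mm across, 0.4 kg, housing 38 mm high, loose on rubber feet 34 mm from its axis. Origin: centre of underside; z up, x away from its slotted front, square with the mat's x. Rim ticks every 8 degrees: 0 minutes lies 80 degrees left of x seen from above, then clockwise 10 minutes on x and 20 minutes (the last) 80 degrees right of x; every fifth tick is long.
- timer_knob (a joint): Knob angle, rad: 0 when it points to 0, grows clockwise from above, 0.1396 a minute: 1.396 at 10, 2.793 at 20 minutes, end stop 3.07. Starts at 2 to 6 minutes; stays put. Turning takes 0.18 N m either way: the housing turns along unless pushed down by 8 N or more. The knob also slides up to 8 mm on its spindle (2 N), starts 3 to 8 mm up; a push reaches the housing only at its bottom.
- knob_grip (a point): Fixed to the housing, axes as the timer's: on the knob's axis 73.5 mm above the timer's underside, 10 mm below the knob's top when pushed down. The knob is a black upright bar, 52 long, 14 thick, 40 mm high, on a skirt 66 mm across that turns with it (top 43.5 mm above the underside, pushed down); a white line runs along half the bar to its pointing end.
- mat: Dark rubber mat fixed on the desk, 180 x 280 x 4 mm, origin at the centre of its underside, x along the short side, away from the robot. Timer and parts stand on it. Timer weight and push together may load it with up to 45 N. (Pushed to its bottom, the timer's knob rests on a stiff rubber washer inside, 12 N a mm.)
- block_123: Bystander: flat metal block with drilled holes, 50 x 75 x 25 mm, loose on the mat. Origin: centre of its underside.
- step_block: Bystander: small block cut like a staircase, 24 x 50 x 37 mm, loose on the mat. Origin: centre of its underside.
- v_block: Bystander: metal block with a V groove, 35 x 60 x 40 mm, loose on the mat. Origin: centre of its underside.
Mind the look-alikes: they are no part of the job. There is more than one size of the timer; the one meant has the size given above.

How it is judged:
On the way:
1. the knob has been twisted past the 20 minute mark (value of joint timer_knob above 2.82 rad), for 0.1 s.
At the end, for the whole second after the job is handed in: The knob points at 10 minutes, within one minute (1.256 to 1.536 rad), released, and the timer stands still and upright on the mat within 20 mm of where it stood, its x within 0.22 rad of the mat's x (value of joint timer_knob between 1.256 and 1.536 rad and angle between the x axis of timer and the x axis of mat, either way round below 0.22 rad and distance of timer from where it was at the start of the episode below 0.02 m and angle between timer's own z axis and vertical below 0.05 rad and linear speed of timer below 0.01 m/s); the robot touches nothing.
It fails at once if the timer loads the mat with more than 45 N, its own weight included (contact force between timer and mat above 45 N).
It fails at once if the timer is lifted or tipped (z of timer in the frame of mat above 0.016 m or angle between timer's own z axis and vertical above 0.2 rad).
It fails at once if a part beside the timer is moved by more than 10 mm (distance of any of block_123, step_block, v_block from where it was at the start of the episode above 0.01 m).
It also fails if it takes over 72 s, if anything falls off the work surface, if the arm or the gripper's body presses on something with over 40 N, if the wrist force passes 120 N, or if a joint passes its speed limit or range.

## Robot

A 6-joint arm with a two-finger parallel gripper is mounted at the origin on a cart in front of the work surface, level with it; the furniture and walls round the work are solid. World frame = base frame: x ahead of the robot, y to its left, z up, the work surface at z = 0. Lengths are in m, angles in rad, forces in N, time in s.
With the tool pointing down it reaches from about 0.375 to 0.9 m from the base axis. Payload 3.1 kg.
Tool frame: the origin (TCP) lies between the finger pads; the fingertips stand manip.nose_length ahead of it and the grasp point (between the pads) lies 5 mm behind it (manip.nose_length is the distance from the TCP to the fingertips, in m); z points along the fingers, y is the line along which they close (so a half turn about z gives the same grasp; the last joint's range is limited). The gripper opens to 85 mm and grips with 20 to 120 N. Pads are 22 mm wide; open, the fingers measure 114 mm over their backs; the gripper's body (76 mm by 85 mm) begins 54 mm behind the grasp point. The pads swing forward as they close: fully open they stand 13 mm farther back than shut.
Start: joints at [-1.498, 0.527, 1.433, -0, 1.181, -0.178], TCP at [0.156, -0.605, 0.245] pointing down, gripper open.
Joint ranges: [-3.08, 3.08], [-0.75, 2.2], [0.22, 2.44], [-1.43, 4.57], [0, 2.65], [-2.85, 2.85]. Speed limits (rad/s): [2.79, 2.79, 3.14, 3.14, 3.14, 3.14].

## Interface

Orientations are given as a unit quaternion [x, y, z, w].
In Python, from station import monitor, eyes, job, manip gives the robot as it stands.
- The arm moves only by the shell command python3 -m pendant 'ROWS' [FORCE]. ROWS is JSON, a list that holds one entry, the list of rows, each a list of 7 numbers: the shift along the tool's x, y, z as a fraction of full scale, then the turn, a rotation vector about the tool's x, y, z as a fraction of full scale, then the opening, from 0 (shut) to 1 (fully open). A call has 1 to 20 rows; each row shifts and turns the commanded pose from where the row before left it, along the tool's axes as they then stand; what a row does not reach is not made up. Full scale, the value 1, is 800 mm for a shift and 0.12 rad for a turn. A row lasts 1/10 s, in which the tool goes at most 50 mm and 8.59 degrees, less where a joint would pass 70% of its speed; a pose out of reach is approached as far as the arm can. A call with a number of a shift or a turn outside -1 to 1 is refused whole. A call with a gripper value outside its range is refused whole. The fingers move at their own pace and stop on an object; FORCE is the grip in N (left out, the last holds). Time passes only in rows, so rows that do not move let the fingers close. It gives the time, the measured TCP pose, the force, the opening and the grip force at its end, in the units of the state.
- monitor.sense(): the state, without advancing time (a new reading comes with each control period).
- eyes.snapshot(name): name is "side" or "top"; returns a dict with "pixels" (480x640x3 uint8, red, green, blue), "depth" (480x640 float32, m along the optical axis (not along the pixel's ray), 0 where there is no reading), "intrinsics" (3x3 intrinsics, pixels), "eye" and "attitude" of the camera in the world. Camera axes: x right, y down, z forward; pixel columns grow to the right and rows downward; lengths in m; the calibration is good to about 2 mm. A picture is of the moment at which its call begins.
- job.sign_off(): hands the job in; it is judged then, once.
The state is a dict: "t": time; "q": joint angles; "qd": joint speeds; "tau": joint torques, N m; "tcp_pos": TCP position; "tool_rot": TCP orientation; "force": force on the tool from outside, world axes, zero at the start; "ft_torque": the same for the moment, N m; "finger_gap": opening from 0.0 (shut) to 1.0 (fully open); "gripper_force": force on a finger pad.
Only numpy, scipy, OpenCV 4.12 (cv2) and the standard library are available. Lean on these libraries where they do the work, as an engineer would, in place of code of your own. Each camera call takes 0.05 s, during which the arm holds its last target. There are 200 camera calls.

## Working session

There is one attempt and no reset: what is moved stays moved. The work goes in short steps, Python scripts to look and compute and a shell command to move; the robot and the scene stay as the last step left them, time stands still between calls to the robot, and variables do not carry over. Pictures are saved under pics/ and viewed, at most 10 in all, crops included, and the job is handed in when it is done.

```bash
mkdir -p pics; ls; cat > h.py <<'E'
from station import monitor, eyes, job, manip
import numpy as np, cv2
from scipy.spatial.transform import Rotation as R
def snap(n):
    return eyes.snapshot(n)
def save(s,f,crop=None,k=1):
    im=s["pixels"][:,:,::-1]
    if crop: u0,v0,u1,v1=crop; im=im[v0:v1,u0:u1]
    im=cv2.resize(im,None,fx=k,fy=k,interpolation=cv2.INTER_CUBIC); cv2.imwrite("pics/"+f,im)
def rot(s):
    a=np.array(s["attitude"],float)
    return a if a.shape==(3,3) else R.from_quat(a).as_matrix()
def pt(s,u,v,z=None):
    K=np.array(s["intrinsics"]); d=np.linalg.solve(K,[u,v,1.]); r=rot(s)@d; e=np.array(s["eye"])
    if z is None:
        return e+r*s["depth"][int(round(v)),int(round(u))]
    return e+r*(z-e[2])/r[2]
E
python3 - <<'E'
from h import *
for n in("top","side"):
    s=snap(n); save(s,n+"0.png"); print(n,s["eye"],s["attitude"],s["intrinsics"])
print(manip.nose_length, monitor.sense())
E
```

```text
pics
top [0.43342591 0.02042075 0.90777073] [ 0.70608617 -0.70529968  0.03352666 -0.05357844] [[483.01689158   0.         317.65376977]
 [  0.         483.01689158 242.57156088]
 [  0.           0.           1.        ]]
side [ 0.28135128 -0.74963622  0.51981279] [ 0.84667602 -0.13551928  0.08162495 -0.50804686] [[517.58949073   0.         331.16397325]
 [  0.         517.58949073 247.34223257]
 [  0.           0.           1.        ]]
0.014 {'t': 0.1, 'q': array([-1.49754338e+00,  5.28365805e-01,  1.43374763e+00, -1.27170465e-05,
        1.18139386e+00, -1.78483334e-01]), 'qd': array([-0.00111782, -0.00195847, -0.00254851, -0.00192137, -0.00010043,
        0.00037043]), 'tau': array([-4.14948954e-05, -4.43304777e+01, -1.78586876e+01, -3.36569074e-04,
        3.88103857e-03, -1.53800556e-05]), 'tcp_pos': array([ 0.15566938, -0.60468342,  0.24444443]), 'tool_rot': array([ 9.92088300e-01,  1.25538395e-01,  4.44742646e-05, -9.56303898e-04]), 'force': array([ 0.1207878 , -0.64603095, -0.64245453]), 'ft_torque': array([0.03872224, 0.0526148 , 0.0192201 ]), 'gripper_force': 0.0, 'finger_gap': 0.9992131759488774}
```

View pics/top0.png

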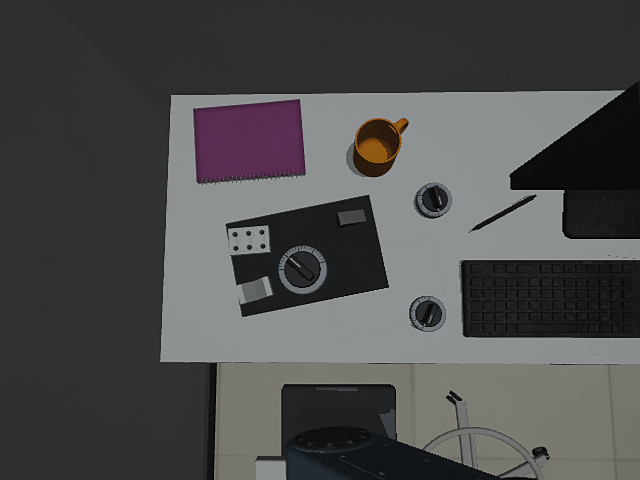

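View pics/side0.png

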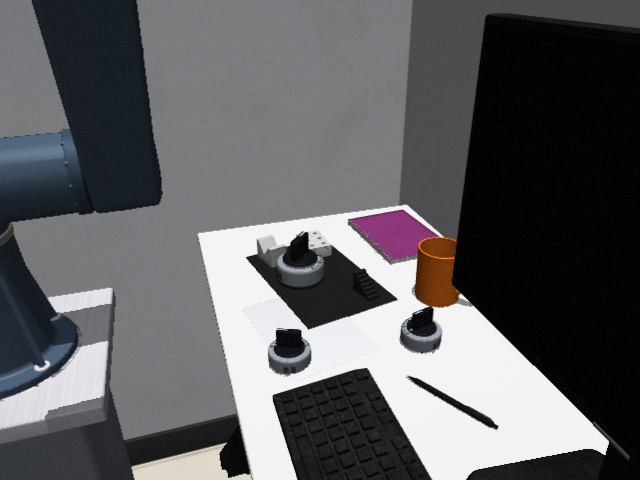

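Candidates (top view): the large timer on the mat at (302,270), and smaller look-alikes at (433,200) and (427,314). I choose the one on the mat and check its size. The v_block stands at (255,290), block_123 at (249,240) and the step block at (351,217).

```bash
python3 - <<'E'
from h import *
s=snap("top"); save(s,"crop1.png",(220,190,400,325),4.4)
c=[pt(s,u,v,.004) for u,v in((226,223),(369,196),(388,287),(243,316))]
for a in c: print(a)
print([np.linalg.norm(c[i]-c[i-1]) for i in range(4)])
x=(c[0]+c[1]-c[2]-c[3])[:2]; y=(c[0]+c[3]-c[1]-c[2])[:2]
print("yaw",np.arctan2(x[1],x[0]),np.arctan2(-y[0],y[1]))
# timer points via depth
D=s["depth"];v,u=np.mgrid[235:310,265:340]
P=np.array([pt(s,a,b) for a,b in zip(u.ravel(),v.ravel())])
for lo,hi in((.03,.044),(.046,.06),(.075,.11)):
    q=P[(P[:,2]>lo)&(P[:,2]<hi)]
    if len(q)>4:
        (cx,cy),r=cv2.minEnclosingCircle(q[:,:2].astype(np.float32)); print(lo,hi,len(q),cx,cy,r,np.median(q[:,2]), cv2.minAreaRect(q[:,:2].astype(np.float32)))
for uv in((249,229),(268,246),(232,251),(240,286),(270,279),(272,297),(340,213),(364,210)): print(uv,pt(s,*uv))
E
```

```text
[0.58311633 0.22113958 0.004     ]
[ 0.63466279 -0.05123733  0.004     ]
[ 0.46218344 -0.08467742  0.004     ]
[0.40793368 0.1847341  0.004     ]
[np.float64(0.17892545792857767), np.float64(0.2772115057858662), np.float64(0.1756911016596188), np.float64(0.2748192169198281)]
yaw 0.1982615165722947 0.19284549243321844
0.03 0.044 935 0.4971265196800232 0.09644652158021927 0.06824351847171783 0.041219200097687314 ((0.4988488554954529, 0.08558309078216553), (0.1061168909072876, 0.11113446205854416), 1.4053055047988892)
0.046 0.06 802 0.4818868637084961 0.08352690935134888 0.054829102009534836 0.050686062307680246 ((0.48139458894729614, 0.0815843939781189), (0.06484999507665634, 0.09232939779758453), 53.07241439819336)
0.075 0.11 249 0.4932233989238739 0.0722392350435257 0.025694796815514565 0.09069062674182249 ((0.4923020005226135, 0.07284364849328995), (0.05062524974346161, 0.013986507430672646), 48.001895904541016)
(249, 229) [0.5678827  0.17278244 0.02760252]
(268, 246) [0.5359701  0.13675721 0.02948635]
(232, 251) [0.52675073 0.20302219 0.02943805]
(240, 286) [0.46213498 0.18379369 0.04523055]
(270, 279) [0.47647109 0.13483223 0.00850198]
(272, 297) [0.44317464 0.13113243 0.00421713]
(340, 213) [0.59508601 0.00466496 0.04078923]
(364, 210) [ 6.08348010e-01 -4.17633204e-02  1.91833665e-04]
```

View pics/crop1.png

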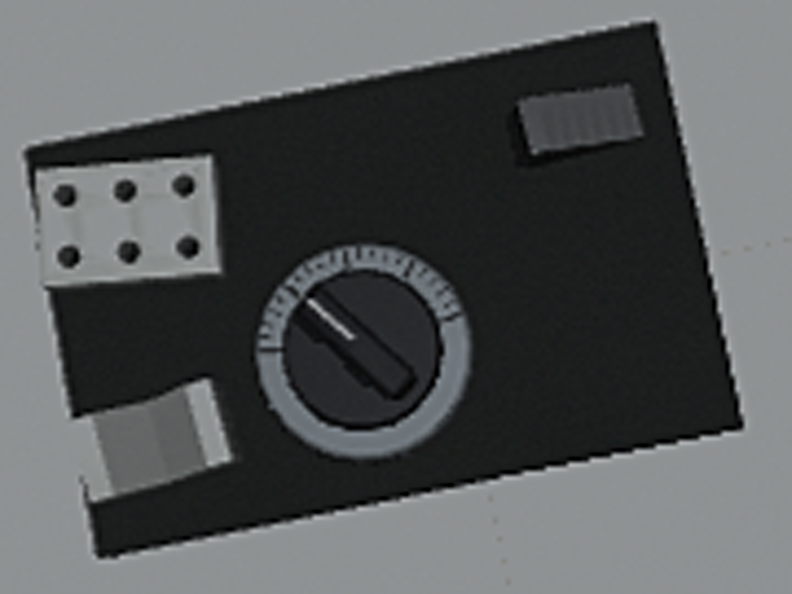

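The crop shows the 90 mm timer on the mat: housing centre at crop (363,352), white line pointing up-left at the 5 min tick (crop 310,300). The bar measures 50.6 x 14 mm, centred at (0.492, 0.073), with yaw 48°. The mat's yaw is 11°, so the knob is at about 5.4 min. I'll travel above it and turn anticlockwise to tool-x yaw 228°, which leaves wrist range for the winding.

```bash
python3 -m pendant '[[[0.031,-0.0357,0,0,0,0,1],[0.031,-0.0357,0,0,0,0,1],[0.031,-0.0357,0,0,0,0,1],[0.031,-0.0357,0,0,0,0,1],[0.031,-0.0357,0,0,0,0,1],[0.031,-0.0357,0,0,0,0,1],[0.031,-0.0357,0,0,0,0,1],[0.031,-0.0357,0,0,0,0,1],[0.031,-0.0357,0,0,0,0,1],[0.031,-0.0357,0,0,0,0,1],[0.031,-0.0357,0,0,0,0,1],[0.031,-0.0357,0,0,0,0,1],[0.031,-0.0357,0,0,0,0,1],[0.031,-0.0357,0,0,0,0,1],[0.031,-0.0357,0,0,0,0,1],[0.031,-0.0357,0,0,0,0,1],[0.031,-0.0357,0,0,0,0,1],[0.031,-0.0357,0,0,0,0,1],[0.031,-0.0357,0,0,0,0,1],[0.031,-0.0357,0,0,0,0,1]]]'
python3 -m pendant '[[[0,0,0,0,0,-1,1],[0,0,0,0,0,-1,1],[0,0,0,0,0,-1,1],[0,0,0,0,0,-1,1],[0,0,0,0,0,-1,1],[0,0,0,0,0,-1,1],[0,0,0,0,0,-1,1],[0,0,0,0,0,-1,1],[0,0,0,0,0,-1,1],[0,0,0,0,0,-1,1],[0,0,0,0,0,-1,1],[0,0,0,0,0,-1,1],[0,0,0,0,0,-1,1],[0,0,0,0,0,-1,1],[0,0,0,0,0,-1,1],[0,0,0,0,0,-1,1]]]'
python3 -m pendant '[[[0,0,0,0,0,-1,1],[0,0,0,0,0,-1,1],[0,0,0,0,0,-1,1],[0,0,0,0,0,-1,1],[0,0,0,0,0,-1,1],[0,0,0,0,0,-1,1],[0,0,0,0,0,-1,1],[0,0,0,0,0,-1,1],[0,0,0,0,0,-1,1],[0,0,0,0,0,-1,1],[0,0,0,0,0,-1,1],[0,0,0,0,0,-1,1],[0,0,0,0,0,-1,1],[0,0,0,0,0,-1,1],[0,0,0,0,0,-1,1],[0,0,0,0,0,0,1],[0,0,0,0,0,0,1]]]'
cat >> h.py <<'E'
def st(goal=None):
    m=monitor.sense(); r=R.from_quat(m["tool_rot"]); M=r.as_matrix(); np.set_printoptions(precision=4,suppress=True)
    print("t",m["t"],"tcp",m["tcp_pos"],"yawx",np.degrees(np.arctan2(M[1,0],M[0,0])),"F",m["force"],"T",m["ft_torque"],"gap",m["finger_gap"],"gf",m["gripper_force"],"q6",m["q"][5])
    print("z",M[:,2])
    if goal is not None: print("shift frac",M.T@(np.array(goal)-m["tcp_pos"])/.8)
E
python3 - <<'E'
from h import *
s=snap("side"); save(s,"side1.png",(200,150,440,330),3.3)
t=dict(eye=[0.43342591,0.02042075,0.90777073],attitude=[0.70608617,-0.70529968,0.03352666,-0.05357844],intrinsics=[[483.01689158,0,317.65376977],[0,483.01689158,242.57156088],[0,0,1]])
print("rim centre",pt(t,302.5,270,.042)); st([.492,.073,.13])
E
```

```text
t: 2.15
tcp_pos: [0.4941, 0.0731, 0.2452]
tool_rot: [0.992, 0.126, -0.0, 0.0]
force: [0.4, -0.5, 0.1]
finger_gap: 1.001
gripper_force: 0.0
t: 3.75
tcp_pos: [0.4935, 0.0715, 0.2451]
tool_rot: [0.464, 0.886, -0.0, -0.0]
force: [-0.4, 0.2, -0.2]
finger_gap: 1.001
gripper_force: 0.0
t: 5.45
tcp_pos: [0.4937, 0.0715, 0.2452]
tool_rot: [-0.402, 0.916, 0.0, -0.0]
force: [-0.3, -0.4, 0.4]
finger_gap: 1.002
gripper_force: 0.0
rim centre [0.49109041 0.07226253 0.042     ]
t 5.5 tcp [0.4937 0.0715 0.2452] yawx -132.55407868415736 F [0.8278 0.0694 0.7485] T [0.0795 0.0112 0.0041] gap 0.9967441736645665 gf 0.0 q6 -2.4794703332797026
z [-0.0003  0.0001 -1.    ]
shift frac [0.     0.0028 0.144 ]
```

```bash
python3 -m pendant '[[[0,0.0028,0.04,0,0,0,1],[0,0,0.04,0,0,0,1],[0,0,0.03,0,0,0,1],[0,0,0.02,0,0,0,1],[0,0,0.014,0,0,0,1],[0,0,0,0,0,0,1],[0,0,0,0,0,0,1]]]'
python3 - <<'E'
from h import *
s=snap("side"); save(s,"side2.png",(200,150,440,330),3.3)
st([.492,.0725,.0765])
E
```

```text
t: 6.2
tcp_pos: [0.4925, 0.073, 0.1304]
tool_rot: [-0.403, 0.915, -0.0, 0.0]
force: [-0.7, 0.6, -0.1]
finger_gap: 1.005
gripper_force: 0.0
t 6.25 tcp [0.4928 0.073  0.1308] yawx -132.45094599967115 F [ 0.1357 -0.6465  0.5381] T [0.0204 0.0267 0.0366] gap 1.0002267611517486 gf 0.0 q6 -2.4783542732928723
z [ 0.0016 -0.0001 -1.    ]
shift frac [0.0012 0.0004 0.0679]
```

View pics/side2.png

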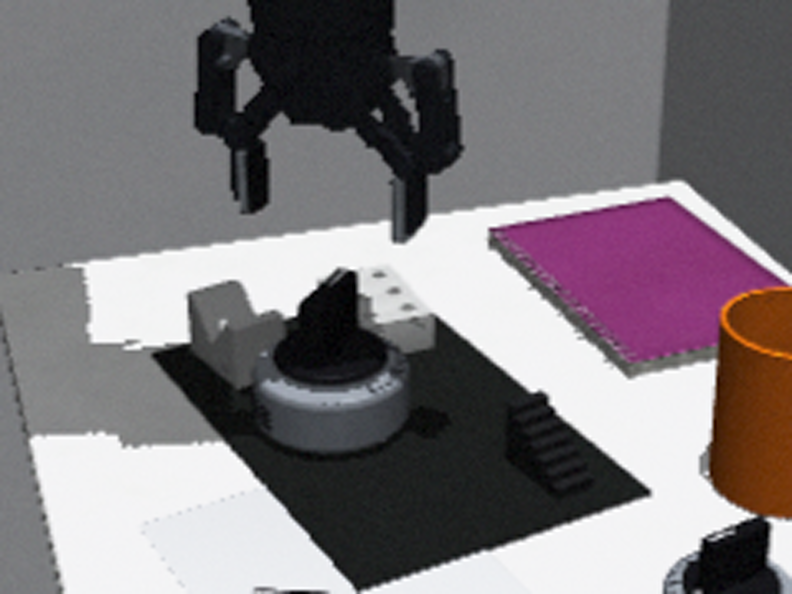

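The picture shows the fingers, tips at crop (250,210) and (405,240), straddling the bar (top at 345,272) with clear room to the parts. I go down and grip.

```bash
python3 -m pendant '[[[0,0,0.02,0,0,0,1],[0,0,0.02,0,0,0,1],[0,0,0.015,0,0,0,1],[0,0,0.0125,0,0,0,1],[0,0,0,0,0,0,0.4],[0,0,0,0,0,0,0.4],[0,0,0,0,0,0,0.3],[0,0,0,0,0,0,0.3],[0,0,0,0,0,0,0.25],[0,0,0,0,0,0,0.2],[0,0,0,0,0,0,0],[0,0,0,0,0,0,0],[0,0,0,0,0,0,0],[0,0,0,0,0,0,0]]]' 60
python3 - <<'E'
from h import *
st()
E
```

```text
t: 7.65
tcp_pos: [0.4921, 0.0731, 0.0762]
tool_rot: [-0.403, 0.915, 0.0, 0.0]
force: [0.2, 1.1, 1.2]
finger_gap: 0.154
gripper_force: 60.4
t 7.65 tcp [0.4921 0.0731 0.0762] yawx -132.43751901046954 F [0.2451 1.0833 1.183 ] T [ 0.1878  0.0744 -0.0361] gap 0.15448583449628928 gf 60.41594982147217 q6 -2.4787005923397385
z [ 0.      0.0001 -1.    ]
```

```bash
for i in 1 2 3; do python3 -m pendant '[[[0,0,0.00125,0,0,0,0],[0,0,0,0,0,0,0],[0,0,0,0,0,0,0]]]' 60 | egrep 'tcp|force:'; done
```

```text
tcp_pos: [0.4921, 0.0731, 0.075]
force: [-0.4, 1.3, 0.9]
gripper_force: 60.4
tcp_pos: [0.4921, 0.0731, 0.074]
force: [-0.7, 2.3, 1.5]
gripper_force: 60.4
tcp_pos: [0.4921, 0.0731, 0.0731]
force: [-0.4, 1.9, 1.1]
gripper_force: 60.4
```

```bash
for i in 1 2; do python3 -m pendant '[[[0,0,0.0008,0,0,0,0],[0,0,0,0,0,0,0],[0,0,0,0,0,0,0]]]' 60 | egrep 'tcp|force:'; done
```

```text
tcp_pos: [0.4921, 0.073, 0.0725]
force: [-0.3, 2.1, 1.9]
gripper_force: 60.4
tcp_pos: [0.4921, 0.0731, 0.0722]
force: [-1.1, 2.7, 5.0]
gripper_force: 61.0
```

Contact with the washer has begun. I press a little more.

```bash
python3 -m pendant '[[[0,0,0.0008,0,0,0,0],[0,0,0,0,0,0,0],[0,0,0,0,0,0,0]]]' 60 | egrep 'tcp|force:'
python3 - <<'E'
from h import *
st()
E
```

```text
tcp_pos: [0.4921, 0.0731, 0.0719]
force: [-1.4, 2.4, 7.8]
gripper_force: 61.4
t 9.45 tcp [0.4921 0.0731 0.0719] yawx -132.4291531916268 F [-1.4261  2.387   7.7607] T [ 0.3331  0.198  -0.0277] gap 0.15394392381915434 gf 61.43109083175659 q6 -2.4787086133532092
z [ 0.0003  0.     -1.    ]
```

```bash
for i in 1 2; do python3 -m pendant '[[[0,0,0.0008,0,0,0,0],[0,0,0,0,0,0,0],[0,0,0,0,0,0,0]]]' 60 | egrep 'tcp|force:';done; python3 -m pendant '[[[0,0,0,0,0,0.5,0],[0,0,0,0,0,0.5,0],[0,0,0,0,0,0,0]]]'
python3 - <<'E'
from h import *
st()
E
```

```text
tcp_pos: [0.4922, 0.0731, 0.0716]
force: [-2.3, 2.8, 10.3]
gripper_force: 61.9
tcp_pos: [0.4922, 0.0731, 0.0713]
force: [-2.9, 2.5, 14.7]
gripper_force: 62.3
t: 10.35
tcp_pos: [0.4922, 0.073, 0.0713]
tool_rot: [-0.348, 0.938, -0.0, 0.0]
force: [-2.0, 1.8, 13.6]
finger_gap: 0.153
gripper_force: 62.3
t 10.35 tcp [0.4922 0.073  0.0713] yawx -139.3023796190222 F [-1.9905  1.7673 13.6314] T [0.3427 0.4287 0.0938] gap 0.15319046437754402 gf 62.2781503200531 q6 -2.358215270838169
z [ 0.0009 -0.0004 -1.    ]
```

```bash
python3 -m pendant '[[[0,0,0,0,0,0.5,0],[0,0,0,0,0,0.5,0],[0,0,0,0,0,0.5,0],[0,0,0,0,0,0.5,0],[0,0,0,0,0,0.5,0],[0,0,0,0,0,0.5,0],[0,0,0,0,0,0.5,0],[0,0,0,0,0,0.5,0],[0,0,0,0,0,0.5,0],[0,0,0,0,0,0.5,0],[0,0,0,0,0,0,0]]]'
python3 - <<'E'
from h import *
st([.4922,.0731,.0713])
E
```

```text
t: 11.45
tcp_pos: [0.4923, 0.0726, 0.0713]
tool_rot: [-0.055, 0.998, -0.001, 0.0]
force: [-2.6, 0.5, 14.2]
finger_gap: 0.15
gripper_force: 62.3
t 11.45 tcp [0.4923 0.0726 0.0713] yawx -173.65266165240806 F [-2.5745  0.4997 14.1931] T [-0.0505  0.4323  0.1061] gap 0.14977820064591071 gf 62.28244185447693 q6 -1.7582462184874663
z [ 0.001 -0.001 -1.   ]
shift frac [ 0.0001  0.0007 -0.    ]
```

```bash
python3 -m pendant '[[[0,0,0,0,0,0.51,0],[0,0,0,0,0,0.51,0],[0,0,0,0,0,0.51,0],[0,0,0,0,0,0.51,0],[0,0,0,0,0,0.51,0],[0,0,0,0,0,0.51,0],[0,0,0,0,0,0.51,0],[0,0,0,0,0,0.51,0],[0,0,0,0,0,0.51,0],[0,0,0,0,0,0.51,0],[0,0,0,0,0,0.51,0],[0,0,0,0,0,0.51,0],[0,0,0,0,0,0,0]]]' | egrep 'tcp|force:'
python3 -m pendant '[[[0,0,0,0,0,0.51,0],[0,0,0,0,0,0.51,0],[0,0,0,0,0,0.51,0],[0,0,0,0,0,0.51,0],[0,0,0,0,0,0.51,0],[0,0,0,0,0,0.51,0],[0,0,0,0,0,0.51,0],[0,0,0,0,0,0.51,0],[0,0,0,0,0,0.51,0],[0,0,0,0,0,0.51,0],[0,0,0,0,0,0.51,0],[0,0,0,0,0,0.51,0],[0,0,0,0,0,0,0],[0,0,0,0,0,0,0]]]' | egrep 'tcp|force:'
python3 - <<'E'
from h import *
st([.4922,.0731,.0713])
s=snap("top"); save(s,"top3.png",(220,190,400,325),4.4)
E
```

```text
tcp_pos: [0.4921, 0.0721, 0.0713]
force: [-2.6, -3.2, 14.6]
gripper_force: 62.3
tcp_pos: [0.4916, 0.0719, 0.0713]
force: [-4.5, -3.2, 13.3]
gripper_force: 62.4
t 14.15 tcp [0.4916 0.0719 0.0713] yawx 102.269180997062 F [-4.4988 -3.2085 13.2855] T [-0.5746  0.7523  0.059 ] gap 0.1485621698420157 gf 62.38935112953186 q6 -0.2902288673955619
z [-0.0007 -0.0019 -1.    ]
shift frac [ 0.0013  0.001  -0.0001]
```

View pics/top3.png

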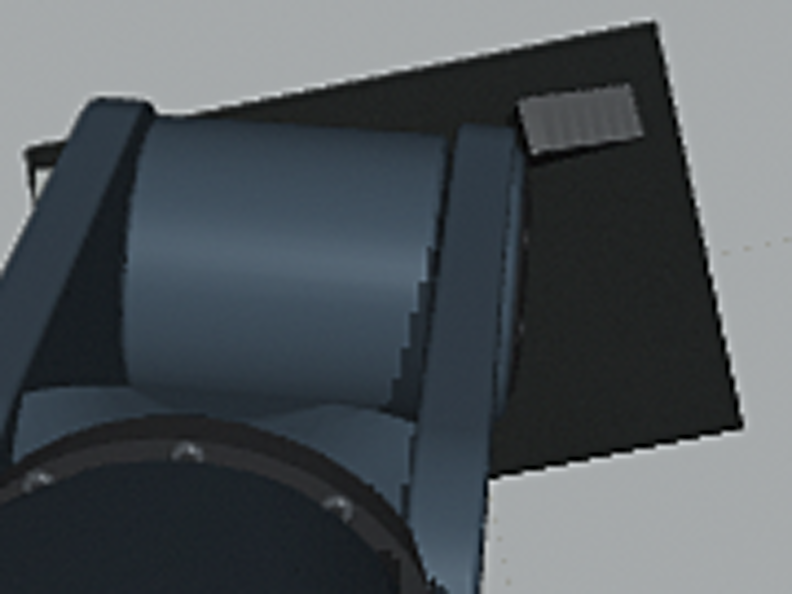

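The top view is blocked by the arm, so I check the housing orientation in the side view, before and after.

```bash
python3 - <<'E'
from h import *
a=cv2.imread("pics/side0.png")[215:300,255:345]
s=snap("side"); b=s["pixels"][215:300,255:345,::-1]
im=np.hstack([cv2.resize(x,None,fx=4.4,fy=4.4,interpolation=cv2.INTER_CUBIC) for x in(a,b)])
im=np.clip(im.astype(float)*1.6,0,255).astype(np.uint8)
cv2.imwrite("pics/cmp.png",im)
E
```

```text
(no output)
```

View pics/cmp.png

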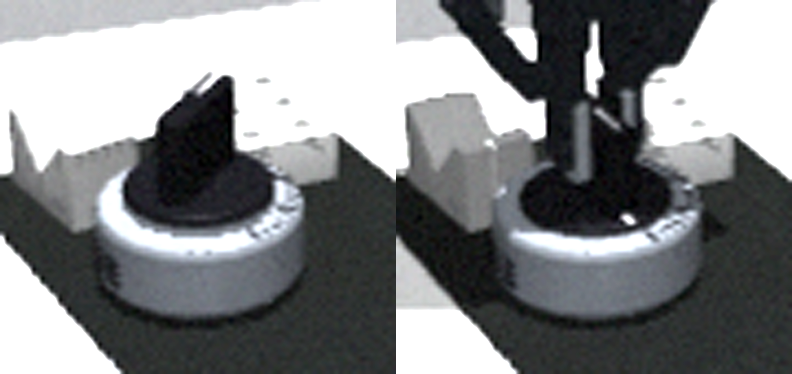

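The housing is unmoved: the slot lies at (110,270) on the left panel and (508-396,270) on the right, with the rim ticks alike. I twist a touch further for margin, then back down to 10 minutes.

```bash
python3 -m pendant '[[[0,0,0,0,0,0.3,0],[0,0,0,0,0,0,0],[0,0,0,0,0,0,0]]]' | egrep 'tcp|force:'
python3 - <<'E'
from h import *
st()
E
python3 -m pendant '[[[0,0,0,0,0,-0.51,0],[0,0,0,0,0,-0.51,0],[0,0,0,0,0,-0.51,0],[0,0,0,0,0,-0.51,0],[0,0,0,0,0,-0.51,0],[0,0,0,0,0,-0.51,0],[0,0,0,0,0,-0.51,0],[0,0,0,0,0,-0.51,0],[0,0,0,0,0,-0.51,0],[0,0,0,0,0,-0.51,0],[0,0,0,0,0,-0.51,0],[0,0,0,0,0,-0.51,0],[0,0,0,0,0,0,0]]]' | egrep 'tcp|force:'
python3 -m pendant '[[[0,0,0,0,0,-0.51,0],[0,0,0,0,0,-0.51,0],[0,0,0,0,0,-0.51,0],[0,0,0,0,0,-0.51,0],[0,0,0,0,0,-0.51,0],[0,0,0,0,0,-0.51,0],[0,0,0,0,0,-0.51,0],[0,0,0,0,0,-0.51,0],[0,0,0,0,0,-0.51,0],[0,0,0,0,0,-0.51,0],[0,0,0,0,0,-0.51,0],[0,0,0,0,0,-0.51,0],[0,0,0,0,0,0,0]]]' | egrep 'tcp|force:'
python3 - <<'E'
from h import *
st()
E
```

```text
tcp_pos: [0.4916, 0.0719, 0.0712]
force: [-3.1, -3.1, 14.8]
gripper_force: 62.4
t 14.55 tcp [0.4916 0.0719 0.0712] yawx 100.21804836722052 F [-3.1149 -3.1094 14.7811] T [-0.5578  0.7282  0.1112] gap 0.15520147223861405 gf 62.39399313926697 q6 -0.25435271510033813
z [-0.0008 -0.0019 -1.    ]
tcp_pos: [0.4921, 0.0721, 0.0713]
force: [-3.0, -1.4, 13.3]
gripper_force: 62.3
tcp_pos: [0.4923, 0.0726, 0.0713]
force: [-2.9, 0.2, 14.3]
gripper_force: 62.3
t 17.15 tcp [0.4923 0.0726 0.0713] yawx -175.6837990751055 F [-2.8808  0.2064 14.336 ] T [-0.0401  0.471  -0.05  ] gap 0.15327127069909705 gf 62.293009757995605 q6 -1.7235084181247298
z [ 0.001  -0.0007 -1.    ]
```

```bash
python3 -m pendant '[[[0,0,0,0,0,-0.5,0],[0,0,0,0,0,-0.5,0],[0,0,0,0,0,0,0],[0,0,-0.002,0,0,0,0],[0,0,0,0,0,0,0],[0,0,0,0,0,0,0.3],[0,0,0,0,0,0,0.5],[0,0,0,0,0,0,1],[0,0,0,0,0,0,1],[0,0,0,0,0,0,1],[0,0,0,0,0,0,1],[0,0,0,0,0,0,1],[0,0,0,0,0,0,1]]]'
python3 - <<'E'
from h import *
st()
E
```

```text
t: 18.45
tcp_pos: [0.4921, 0.073, 0.0715]
tool_rot: [-0.097, 0.995, -0.0, -0.0]
force: [-0.2, 0.3, -0.6]
finger_gap: 1.002
gripper_force: 0.0
t 18.45 tcp [0.4921 0.073  0.0715] yawx -168.8708866910693 F [-0.2009  0.2878 -0.6279] T [ 0.0266 -0.0445  0.0211] gap 1.002304253423165 gf 0.0 q6 -1.842740230966988
z [-0. -0. -1.]
```

```bash
python3 -m pendant '[[[0,0,-0.02,0,0,0,1],[0,0,-0.03,0,0,0,1],[0,0,-0.05,0,0,0,1],[0,0,-0.05,0,0,0,1],[0,0,-0.05,0,0,0,1],[0.02,-0.05,0,0,0,0,1],[0.02,-0.05,0,0,0,0,1],[0.02,-0.05,0,0,0,0,1],[0.02,-0.05,0,0,0,0,1],[0.02,-0.05,0,0,0,0,1],[0,-0.05,0,0,0,0,1],[0,-0.05,0,0,0,0,1],[0,0,0,0,0,0,1],[0,0,0,0,0,0,1]]]'
python3 - <<'E'
from h import *
s=snap("top"); save(s,"top4.png",(220,190,400,325),4.4)
v,u=np.mgrid[235:310,265:340]
P=np.array([pt(s,a,b) for a,b in zip(u.ravel(),v.ravel())])
q=P[(P[:,2]>.07)&(P[:,2]<.11)]; print(len(q),np.median(q[:,2]),cv2.minAreaRect(q[:,:2].astype(np.float32)))
E
```

```text
t: 19.85
tcp_pos: [0.4672, -0.2177, 0.2312]
tool_rot: [-0.096, 0.995, 0.0, -0.0]
force: [0.2, 0.5, -1.2]
finger_gap: 1.001
gripper_force: 0.0
252 0.08658312952837777 ((0.4927731156349182, 0.07281100004911423), (0.05144608020782471, 0.013946913182735443), 11.004803657531738)
```

View pics/top4.png

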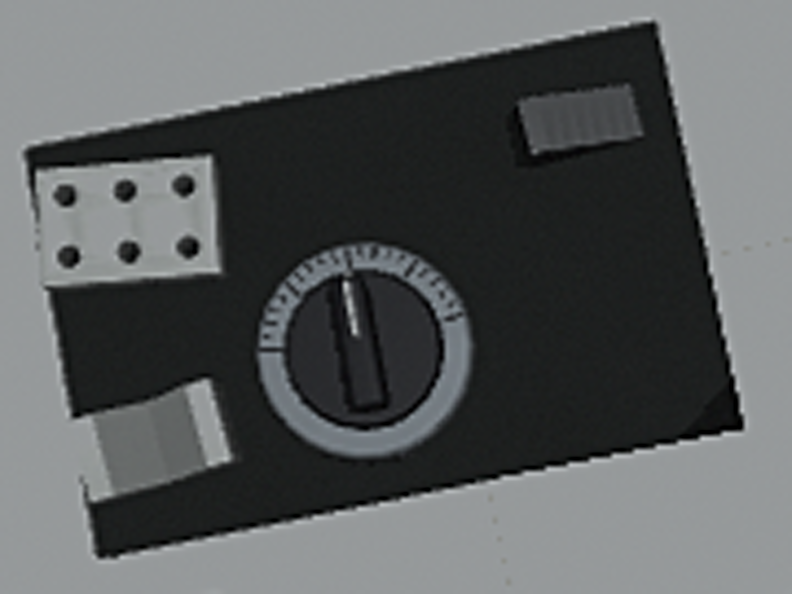

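The white line (crop 347,285) points at the long 10 minute tick (348,262). The bar's yaw is 11.0°, the same as the mat's, and neither the housing nor the parts have moved. I hand the job in.

```bash
python3 -c "
from h import *
print(job.sign_off())"
```

```text
the job is handed in; nothing more can be done
None
```

I wound the timer past 20 minutes (to about 2.98 rad by tool angle; the arm hid the dial then), turned it back to 10 and let go; the last picture shows the knob on the 10 minute tick with the housing and parts unmoved, and the job is handed in.

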